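# Cap and lock a centrifuge bucket

### The job

Close the loaded centrifuge bucket with its bayonet cap: set the cap in the mouth with its two lugs in the two notches, press it firmly all the way down against the stiff seal, then turn it a quarter-turn clockwise (seen from above) to its stop, so that it is locked and level. Let go of it, and leave the tube rack, the bottle and the beaker where they stand.

Things in the scene. Friction and masses are not known exactly. Their poses are not given: they have to be found in the camera images.
- bucket: Aluminium centrifuge bucket: an upright round can, 108 mm outer diameter, on a dark round steel base (150 mm across, 10 mm thick), bolted down; origin at the centre of its underside, z up. Rim top 115 mm up. A flat, greased inward lip, 6 mm thick with its top flush with the rim, leaves a round mouth 75 mm across. Tubes inside stand lower, out of the way.
- mouth (a point): Centre of the bucket's mouth, level with the rim top, axes as the bucket. Two notches in the lip, 20 mm wide, reaching 50 mm from the centre, lie along its +x and -x. Under the lip the lugs can only turn clockwise (from above); end stops halt them after a quarter-turn, when the cap's handle lies along this point's y.
- seal (a joint): Sinking of the black rubber ring (70 mm outside, 50 mm hole) in the mouth, on which the cap rests, m: 0 = up, top 8 mm below the rim; 0.009 = fully down. Stiff: needs about 10 N, stays where left, does not sink under the cap's weight. When up, a cap on it has its lugs between the notch sides and cannot turn; past 0.005 they clear the lip; at 0.009 with 5 mm to spare.
- cap_grip (a point): Centre of the handle bar of the loose grey plastic cap (0.14 kg), 37 mm above its flat underside, z up. Bar along x: 120 mm long, 12 wide, 18 high (28 to 46 mm above the underside), on a middle foot 40 by 12 mm, on a disc 70 mm across and 20 thick. Starts upright on the bench. In the notches on the raised seal this point is 29 mm above the rim; pressed home 20 mm.
- cap_lug (a point): Centre of one of the cap's two lugs, at the foot of its disc, 36 mm from its axis and 3 mm above its underside; axes as the cap. The other lug is across from it; both lie straight under the handle bar, along its length. Each is 12 mm wide, 6 mm high and reaches 43 mm from the axis. The cap is the same after half a turn.
- rack: Loose white foam tube rack, 80 mm (x) by 170 mm (y) by 40 mm, with screw-capped tubes up to 108 mm high; origin at the centre of its underside. To be left alone.
- bottle: Loose amber bottle, 66 mm in diameter and 150 mm high; origin at the centre of its underside. To be left alone.
- beaker: Loose white beaker, 68 mm across the rim and 85 mm high; origin at the centre of its underside. To be left alone.
There are look-alikes about, which are no part of the job. Leave any blue or yellow look-alike of the part that bears cap_grip alone.

How it is judged:
By the outcome, as a careful person would: the job done as asked, in the order asked, and still so for the second after the job is handed in, with the robot touching nothing.
It also fails if it takes over 54 s, if anything falls off the work surface, if the arm or the gripper's body presses on something with over 40 N, if the wrist force passes 120 N, or if a joint passes its speed limit or range.

### The arm

A 6-joint arm with a two-finger parallel gripper is mounted at the origin on the work surface. World frame = base frame: x ahead of the robot, y to its left, z up, the work surface at z = 0. Lengths are in m, angles in rad, forces in N, time in s.
With the tool pointing down it reaches from about 0.35 to 0.775 m from the base axis. Payload 5.5 kg.
Tool frame: the origin (TCP) lies on the mounting face of the last link; the fingertips stand 173 mm ahead of it and the grasp point (between the pads) lies 155 mm ahead of it; z points along the fingers, y is the direction in which the jaws open and shut (so a half turn about z gives the same grasp; the last joint's range is limited). The gripper opens to 85 mm and grips with 20 to 120 N. Pads are 22 mm wide; open, the fingers measure 114 mm over their backs; the gripper's body (76 mm by 85 mm) begins 54 mm behind the grasp point. The pads swing forward as they close: fully open they stand 13 mm farther back than shut.
Start: joints at [1.077, 0.313, 0.046, 1.304, 0, 1.431], TCP at [0.199, 0.539, 0.405] pointing down, gripper open.
Joint ranges: [-2.76, 2.76], [-0.86, 1.69], [-1.03, 1.26], [-2.2, 2.34], [-1.47, 1.5], [-3.14, 3.14]. Speed limits (rad/s): [2.57, 2.57, 3.14, 3.14, 3.14, 3.14].

### API

Orientations are given as a unit quaternion [w, x, y, z].
In Python, from workcell import * gives the robot as it stands. The module is installed in compiled form; this text tells all that it offers.
- The arm moves only by the shell command python3 -m crank 'ROWS' [FORCE]. ROWS is JSON, a list of rows, each a list of 7 numbers: the shift along the tool's x, y, z in mm, then the turn, a rotation vector about the tool's x, y, z in degrees, then the opening, from 0 (shut) to 1 (fully open). A call has exactly 8 rows; each row shifts and turns the commanded pose from where the row before left it, along the tool's axes as they then stand; what a row does not reach is not made up. A row lasts 1/8 s, in which the tool goes at most 62.5 mm and 10.7 degrees, less where a joint would pass 70% of its speed; a pose out of reach is approached as far as the arm can. A call with a gripper value outside its range is refused whole. The fingers move at their own pace and stop on an object; FORCE is the grip in N (left out, the last holds). Time passes only in rows, so rows that do not move let the fingers close, or fill a call up. It gives the time, the measured TCP pose, the force and the opening at its end, in the units of the state.
- get_state(): the state, without advancing time (a new reading comes with each control period).
- read_camera(name): name is "side" or "top"; returns the picture (420x560x3 uint8, blue, green, red); there is no depth.
- calibration(name): a dict with "fx", "fy", "cx", "cy" (pixels), "k1" (the pictures are not rectified: a ray, as slopes to the right and down, at radius r is drawn at 1 + k1 r^2 times it, then the intrinsics apply), "extrinsics" (4x4, takes a point from world to camera coordinates). Camera axes: x right, y down, z forward; pixel columns grow to the right and rows downward; lengths in m; the calibration is good to about 2 mm. A picture is of the moment at which its call begins. calibration takes no time and is no camera call.
- hand_in(): hands the job in, once; it reports no verdict.
The state is a dict: "clock": time; "joint_pos": joint angles; "qvel": joint speeds; "tau": joint torques, N m; "tcp_pos": TCP position; "orientation": TCP orientation; "wrist_force": force on the tool from outside, world axes, zero at the start; "ft_torque": the same for the moment, N m; "finger_gap": finger opening in m.
Only numpy, scipy, OpenCV 4.12 (cv2) and the standard library are available. Lean on these libraries where they do the work, as an engineer would, in place of code of your own. Each camera call takes 0.05 s, during which the arm holds its last target.

## Working session

There is one attempt and no reset: what is moved stays moved. The work goes in short steps, Python scripts to look and compute and a shell command to move; the robot and the scene stay as the last step left them, time stands still between calls to the robot, and variables do not carry over. Pictures are saved under pics/ and viewed, and the job is handed in when it is done.

```bash
mkdir -p pics; python3 - <<'E'
from workcell import *
import cv2
for n in("top","side"):
    cv2.imwrite(f"pics/{n}0.png",read_camera(n))
    c=calibration(n);print(n,{k:c[k] for k in c if k!="extrinsics"});print(c["extrinsics"])
s=get_state();print(s)
E
```

```text
top {'fx': 481.36975825717036, 'fy': 481.36975825717036, 'cx': 292.1935362608175, 'cy': 200.27951666554355, 'k1': -0.14934389079872826}
[[ 0.01568319 -0.99986155  0.0055607  -0.00725125]
 [-0.97582907 -0.01651813 -0.21791001  0.62148592]
 [ 0.21797169 -0.00200877 -0.97595303  1.4738285 ]
 [ 0.          0.          0.          1.        ]]
side {'fx': 501.543206590348, 'fy': 501.543206590348, 'cx': 286.2135601636968, 'cy': 206.40210432602635, 'k1': -0.03542259533215211}
[[ 0.85591636 -0.516976   -0.01195829 -0.53185318]
 [-0.34474415 -0.55322411 -0.75834989  0.26845643]
 [ 0.38543307  0.65320663 -0.65173802  1.34191879]
 [ 0.          0.          0.          1.        ]]
{'clock': 0.1, 'joint_pos': array([1.07739873e+00, 3.13918911e-01, 4.51020304e-02, 1.30363315e+00,
       2.00859754e-05, 1.43119647e+00]), 'qvel': array([-0.00075012, -0.00141285,  0.00293826, -0.0018135 , -0.00037231,
        0.00216653]), 'tau': array([ 1.62685024e-03, -4.81722343e+01,  2.99246246e+01,  1.27291388e-02,
       -1.36856056e-04,  6.24088941e-06]), 'tcp_pos': array([0.19913631, 0.53922364, 0.40390532]), 'orientation': array([-2.66894810e-04,  1.75977639e-01,  9.84393817e-01, -7.82658249e-04]), 'wrist_force': array([-0.60312759, -0.47266713,  0.02207861]), 'ft_torque': array([0.01193904, 0.00470456, 0.00287989]), 'finger_gap': 0.085521042568008}
```

View pics/top0.png

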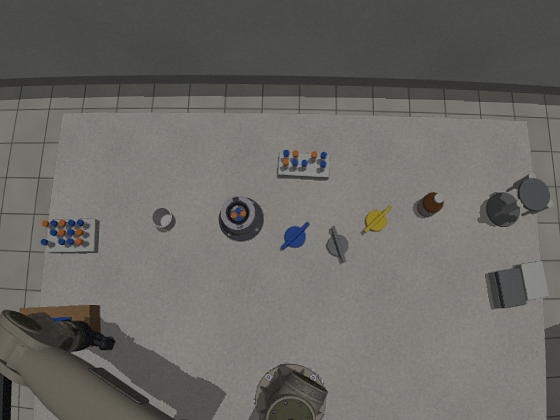

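View pics/side0.png

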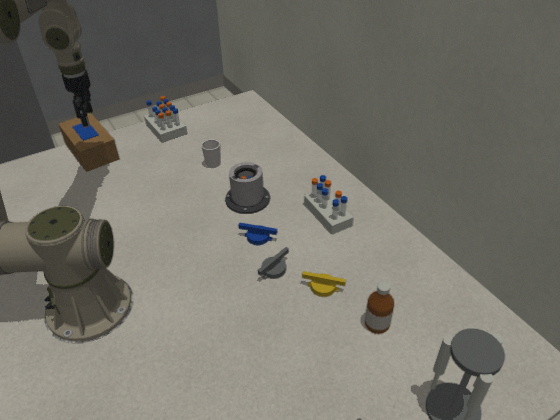

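The top view shows three caps: blue at (294,236), grey at (337,244) and yellow at (376,220). The target is the grey one, since the task says a grey plastic cap and to leave blue and yellow alone. The bucket is at about (240,215). I'll enlarge these areas to confirm.

```bash
python3 - <<'E'
import cv2,numpy as np
t=cv2.imread("pics/top0.png");s=cv2.imread("pics/side0.png")
f=lambda im,x,y,w,h,k:cv2.resize(im[y:y+h,x:x+w],None,fx=k,fy=k,interpolation=cv2.INTER_CUBIC)
a=f(t,305,215,65,55,6);b=f(t,210,188,65,55,6)
c=f(s,245,235,65,50,6);d=f(s,215,155,65,60,6)
cv2.imwrite("pics/ctop.png",np.hstack([a,b]));
cv2.imwrite("pics/cside.png",np.hstack([c,d[:300]]))
E
```

```text
(no output)
```

View pics/ctop.png

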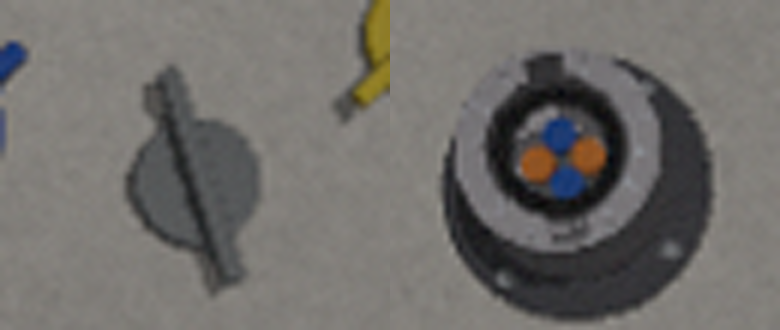

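View pics/cside.png

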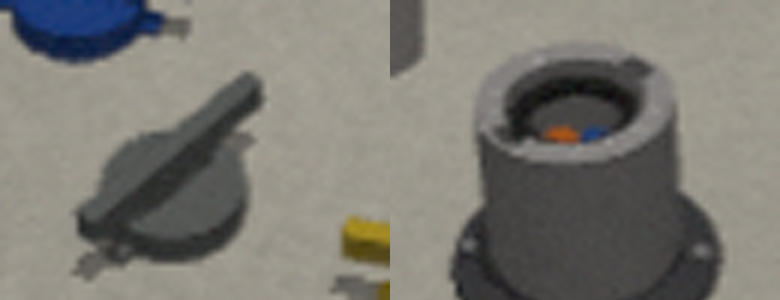

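The crops confirm it. The grey cap's bar runs from about (172,70) to (230,280) in the left part of the top crop. The bucket's notches are at about (546,68) and (570,235) in the right part. Next I'll back-project these from both views and draw model outlines over the pictures.

```bash
cat > h.py <<'E'
from workcell import *
import numpy as np, cv2
from scipy.optimize import least_squares
C={n:calibration(n) for n in("top","side")}
def K(c): return np.array([[c["fx"],0,c["cx"]],[0,c["fy"],c["cy"]],[0,0,1]])
def proj(n,P):
    c=C[n];E=c["extrinsics"]
    return cv2.projectPoints(np.asarray(P,float).reshape(-1,1,3),cv2.Rodrigues(E[:3,:3])[0],E[:3,3],K(c),np.array([c["k1"],0,0,0]))[0][:,0]
def back(n,uv,z):
    c=C[n];E=c["extrinsics"];R=E[:3,:3]
    r=cv2.undistortPoints(np.array([[uv]],float),K(c),np.array([c["k1"],0,0,0]))[0,0]
    d=R.T@np.array([r[0],r[1],1]);o=-R.T@E[:3,3]
    return o+d*(z-o[2])/d[2]
def crop(im,x,y,w,h,k): return cv2.resize(im[y:y+h,x:x+w],None,fx=k,fy=k,interpolation=cv2.INTER_CUBIC)
def circ(x,y,r,z): a=np.linspace(0,2*np.pi,73);return np.c_[x+r*np.cos(a),y+r*np.sin(a),0*a+z]
def rect(x,y,th,hx,hy,z,ox=0):
    p=np.array([[-hx+ox,-hy],[hx+ox,-hy],[hx+ox,hy],[-hx+ox,hy],[-hx+ox,-hy]]);R=np.array([[np.cos(th),-np.sin(th)],[np.sin(th),np.cos(th)]])
    q=p@R.T+[x,y];return np.c_[q,np.full(5,z)]
def draw(im,n,P,org,k,col):
    q=((proj(n,P)-org+.5)*k-.5);cv2.polylines(im,[np.round(q*8).astype(int).reshape(-1,1,2)],False,col,1,cv2.LINE_AA,3)
E
python3 - <<'E'
from h import *
o=lambda x,y,u,v:((u+.5)/6-.5+x,(v+.5)/6-.5+y)
for nm,n,p,z in [("capA","top",o(305,215,172,70),.046),("capB","top",o(305,215,230,280),.046),("capA","side",o(245,235,248,78),.046),("capB","side",o(245,235,85,215),.046),
 ("n1","top",o(210,188,156,68),.115),("n2","top",o(210,188,180,235),.115),("n1","side",o(215,155,242,68),.115),("n2","side",o(215,155,120,130),.115),("rimc","top",o(210,188,168,152),.115)]:
    print(nm,n,back(n,p,z).round(4))
E
```

```text
capA top [ 0.5431 -0.1307  0.046 ]
capB top [ 0.4308 -0.1614  0.046 ]
capA side [ 0.5429 -0.1294  0.046 ]
capB side [ 0.4345 -0.1652  0.046 ]
n1 top [0.6125 0.1792 0.115 ]
n2 top [0.5251 0.1633 0.115 ]
n1 side [0.6144 0.1816 0.115 ]
n2 side [0.5336 0.1671 0.115 ]
rimc top [0.5683 0.1712 0.115 ]
```

```bash
cat > ov.py <<'E'
from h import *
import sys
def ov(out,tim,sim,cap,bk,tb,regions):
    tiles=[]
    for n,im,(x,y,w,h,k) in regions:
        i=crop({"top":tim,"side":sim}[n],x,y,w,h,k);g=lambda P,c:draw(i,n,P,np.array([x,y]),k,c)
        if cap is not None:
            cx,cy,th,z0=cap
            g(rect(cx,cy,th,.06,.006,z0+.046),(0,255,0));g(rect(cx,cy,th,.06,.006,z0+.028),(0,160,0));g(circ(cx,cy,.035,z0+.02),(0,0,255));g(circ(cx,cy,.035,z0),(0,0,160))
            g(rect(cx,cy,th,.043,.006,z0+.006),(255,0,255))
        bx,by=bk
        g(circ(bx,by,.054,.115),(0,255,0));g(circ(bx,by,.0375,.115),(0,255,255));g(circ(bx,by,.075,.01),(0,0,255));g(rect(bx,by,tb,.05,.01,.115),(255,0,255))
        tiles.append(i)
    cv2.imwrite(out,np.hstack(tiles))
E
cat > run1.py <<'E'
from ov import *
t=cv2.imread("pics/top0.png");s=cv2.imread("pics/side0.png")
cap=(.4875,-.1465,np.radians(16.5),0);bk=(.5695,.1715);tb=np.radians(10.3)
ov("pics/o1.png",t,s,cap,bk,tb,[("top",0,(305,215,65,55,6)),("top",0,(210,188,65,55,6))])
ov("pics/o2.png",t,s,cap,bk,tb,[("side",0,(245,235,65,60,6)),("side",0,(215,155,65,60,6))])
E
python3 run1.py
```

```text
(no output)
```

View pics/o1.png

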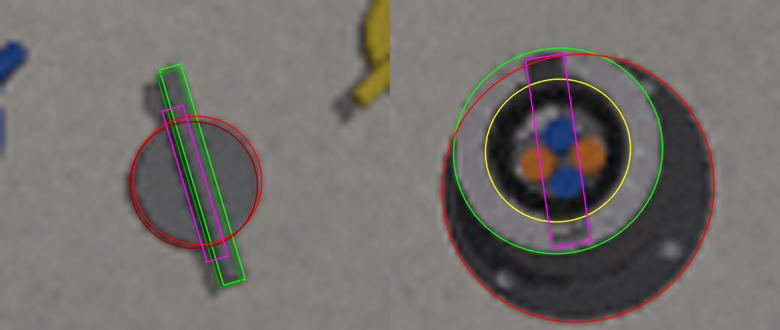

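View pics/o2.png

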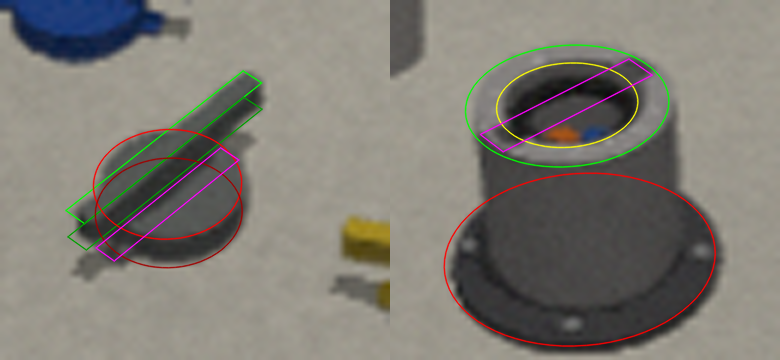

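The outlines fit the top view well. In the side view both the cap and the bucket are drawn about 1 px to the left, so the offset is shared and comes from calibration. The cap is at about (0.488, -0.147) with the bar at 16.5°, and the bucket is at about (0.570, 0.171) with the notches at 10.3°. I'll move over the cap.

```bash
python3 -m crank '[[-32,-34,0,0,0,0,1],[-32,-34,0,0,0,0,1],[-32,-34,0,0,0,0,1],[-32,-34,0,0,0,0,1],[-32,-34,0,0,0,0,1],[-32,-34,0,0,0,0,1],[-32,-34,0,0,0,0,1],[-32,-34,0,0,0,0,1]]' 100
```

```text
clock: 1.1
tcp_pos: [0.3453, 0.1941, 0.4045]
orientation: [-0.0, 0.176, 0.984, 0.0]
wrist_force: [0.2, 0.6, 0.4]
finger_gap: 0.0855
```

```bash
python3 -m crank '[[-32,-34,0,0,0,0,1],[-32,-34,0,0,0,0,1],[-32,-34,0,0,0,0,1],[-32,-34,0,0,0,0,1],[-32,-34,0,0,0,0,1],[-32,-34,0,0,0,0,1],[-32,-34,0,0,0,0,1],[-28,-34,0,0,0,0,1]]'
```

```text
clock: 2.1
tcp_pos: [0.4877, -0.1485, 0.4042]
orientation: [-0.0, 0.176, 0.984, 0.0]
wrist_force: [-0.3, 0.4, 0.2]
finger_gap: 0.0853
```

```bash
python3 -m crank '[[0,0,20,0,0,-9.2,1],[0,0,20,0,0,-9.2,1],[0,0,20,0,0,-9.2,1],[0,0,10,0,0,-9.2,1],[0,0,0,0,0,0,1],[0,0,0,0,0,0,1],[0,0,0,0,0,0,1],[0,0,0,0,0,0,1]]'
cat > tool.py <<'E'
from h import *
from scipy.spatial.transform import Rotation as Rr
def st():
    s=get_state();q=s["orientation"];R=Rr.from_quat(np.r_[q[1:],q[0]]).as_matrix()
    return s,R
def goto(x,y,z,head):  # needed tool-axis shift (mm) and tool-z turn (deg) for grasp-point target, bar heading
    s,R=st();g=s["tcp_pos"]+R[:,2]*.155
    d=R.T@(np.array([x,y,z])-g)*1000
    h=np.degrees(np.arctan2(R[1,1],R[0,1]))
    print("grasp",g.round(4),"bar-heading",round((h-90+90)%180-90,2),"tilt",np.degrees(np.arccos(-R[2,2])).round(2),"shift",d.round(1),"turn tool z",-((head-(h-90)+90)%180-90).__round__(2), "F",s["wrist_force"].round(1),"T",s["ft_torque"].round(2),"gap",round(s["finger_gap"],4),"j6",s["joint_pos"][5].round(2),"t",s["clock"])
E
python3 -c "
from tool import *
goto(.4885,-.147,.042,16.5)"
```

```text
clock: 3.1
tcp_pos: [0.4874, -0.1469, 0.3352]
orientation: [0.0, -0.143, 0.99, -0.0]
wrist_force: [0.1, -1.0, -0.1]
finger_gap: 0.0856
grasp [ 0.4876 -0.147   0.1802] bar-heading 16.49 tilt 0.05 shift [ -0.8  -0.2 138.2] turn tool z -0.01 F [ 0.1 -1.  -0.1] T [-0.01  0.01 -0.01] gap 0.0856 j6 -0.74 t 3.1
```

```bash
python3 -m crank '[[0,0,30,0,0,0,1],[0,0,30,0,0,0,1],[0,0,30,0,0,0,1],[0,0,10,0,0,0,1],[0,0,0,0,0,0,1],[0,0,0,0,0,0,1],[0,0,0,0,0,0,1],[0,0,0,0,0,0,1]]'
python3 - <<'E'
from tool import *
t=read_camera("top");s=read_camera("side");cv2.imwrite("pics/t1.png",t);cv2.imwrite("pics/s1.png",s)
goto(.4885,-.147,.042,16.5)
cv2.imwrite("pics/g1.png",np.hstack([crop(t,305,190,65,80,6),crop(s,240,190,65,80,6)]))
E
```

```text
clock: 4.1
tcp_pos: [0.4876, -0.147, 0.2354]
orientation: [0.001, -0.144, 0.99, -0.0]
wrist_force: [-0.5, -0.4, 0.0]
finger_gap: 0.0851
grasp [ 0.4875 -0.147   0.0801] bar-heading 16.53 tilt 0.04 shift [-0.9 -0.3 38.1] turn tool z 0.03 F [-0.7  0.2  0.3] T [-0.01 -0.02  0.02] gap 0.086 j6 -0.74 t 4.2
```

View pics/g1.png

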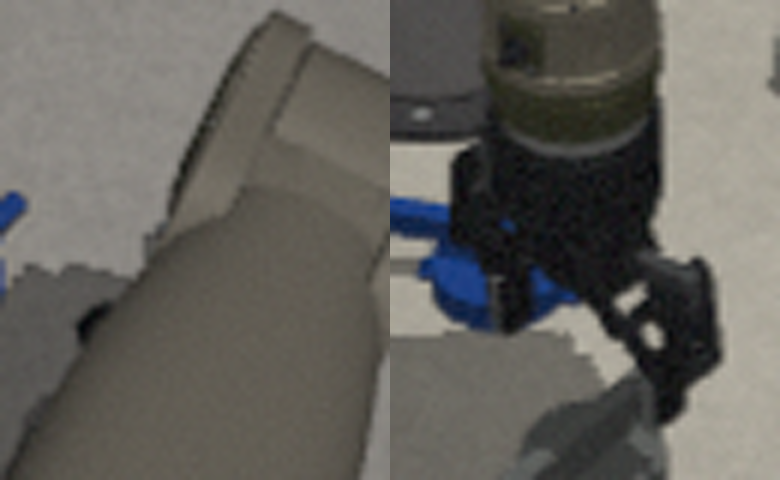

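The arm hides the cap from the top camera. In the side view the open fingers straddle the grey bar and stay clear of the blue cap. Next I'll descend and grip.

```bash
python3 -m crank '[[-0.5,0,13,0,0,0,1],[0,0,13,0,0,0,1],[0,0,12,0,0,0,1],[0,0,0,0,0,0,1],[0,0,0,0,0,0,0],[0,0,0,0,0,0,0],[0,0,0,0,0,0,0],[0,0,0,0,0,0,0]]' 60
python3 -c "
from tool import *
goto(.4885,-.147,.042,16.5)"
```

```text
clock: 5.2
tcp_pos: [0.4879, -0.1468, 0.197]
orientation: [0.0, -0.144, 0.99, -0.0]
wrist_force: [-1.3, 3.6, 2.7]
finger_gap: 0.0124
grasp [ 0.488  -0.1468  0.042 ] bar-heading 16.53 tilt 0.03 shift [-0.4 -0.4 -0. ] turn tool z 0.03 F [-1.3  3.6  2.7] T [0.92 0.14 0.04] gap 0.0124 j6 -0.74 t 5.2
```

```bash
python3 -m crank '[[0,0,0,0,0,0,0],[0,0,-10,0,0,0,0],[0,0,-30,0,0,0,0],[0,0,-40,0,0,0,0],[0,0,-40,0,0,0,0],[0,0,-40,0,0,0,0],[0,0,0,0,0,0,0],[0,0,0,0,0,0,0]]' 110
python3 - <<'E'
from tool import *
s=read_camera("side");cv2.imwrite("pics/s2.png",crop(s,220,150,100,90,6))
t=read_camera("top");cv2.imwrite("pics/t2.png",t)
goto(.5705,.171,.205,10.3)
E
```

```text
clock: 6.2
tcp_pos: [0.4874, -0.1466, 0.3561]
orientation: [-0.0, -0.144, 0.99, 0.0]
wrist_force: [0.8, -0.0, -2.6]
finger_gap: 0.0098
grasp [ 0.4868 -0.1463  0.2001] bar-heading 16.53 tilt 0.17 shift [-170.5  280.3   -4.6] turn tool z 6.23 F [ 0.9 -0.4 -1.1] T [ 0.04  0.01 -0.02] gap 0.0096 j6 -0.74 t 6.3
```

View pics/s2.png

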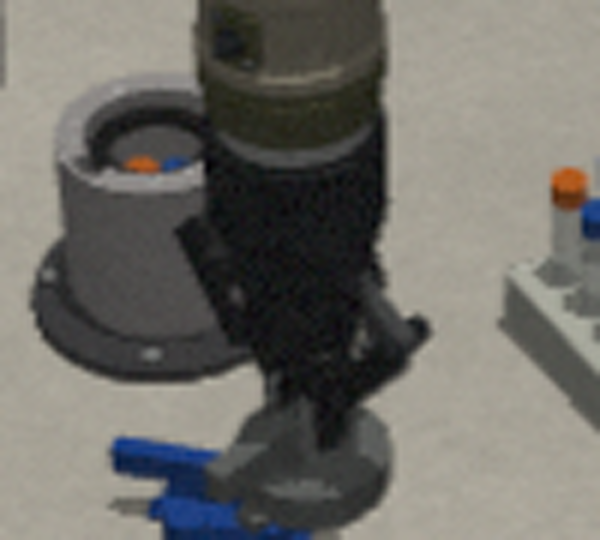

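The cap is lifted, but it may be tilted in the grip and the gap reads 9.6 mm against a 12 mm bar. I'll check with an overlay of the expected outline.

```bash
python3 - <<'E'
from ov import *
s=read_camera("side")
cap=(.4868+.0018*0,-.1463,np.radians(16.5),.158)
ov("pics/o3.png",s,s,cap,(.57,.171),np.radians(10.3),[("side",0,(235,195,65,50,9))])
cv2.imwrite("pics/c3.png",crop(s,235,195,65,50,9))
E
```

```text
(no output)
```

View pics/o3.png

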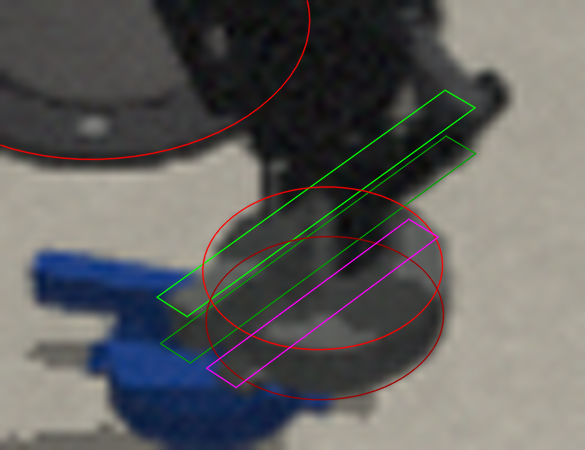

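View pics/c3.png

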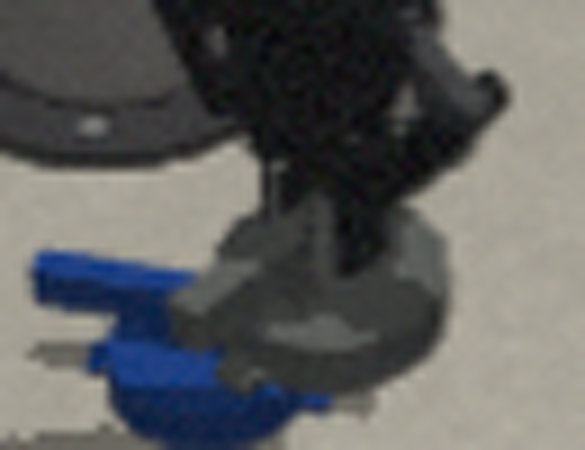

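The cap is level: its shape matches the outline, with the same +1.2 px side-camera bias as before. That bias also agrees with the jaw-centred cap, so the top-view bucket position (0.5695, 0.1715) holds in the robot frame. I'll move over the bucket.

```bash
python3 -m crank '[[-21,35,0,0,0,0,0],[-21,35,0,0,0,0,0],[-21,35,0,0,0,0,0],[-21,35,0,0,0,0,0],[-21,35,0,0,0,0,0],[-21,35,0,0,0,0,0],[-21,35,0,0,0,0,0],[-21,35,0,0,0,0,0]]'
```

```text
clock: 7.35
tcp_pos: [0.5691, 0.1708, 0.3552]
orientation: [-0.001, -0.144, 0.99, -0.0]
wrist_force: [0.3, -0.0, -1.2]
finger_gap: 0.0098
```

```bash
python3 -m crank '[[0,0,0,0,0,3.1,0],[0,0,0,0,0,3.1,0],[0,0,0,0,0,0,0],[0,0,0,0,0,0,0],[0,0,0,0,0,0,0],[0,0,0,0,0,0,0],[0,0,0,0,0,0,0],[0,0,0,0,0,0,0]]'
python3 - <<'E'
from ov import *
from tool import *
goto(.5695,.1715,.174,10.3)
s=read_camera("side");t=read_camera("top");cv2.imwrite("pics/t4.png",t)
S,R=st();g=S["tcp_pos"]+R[:,2]*.155
ov("pics/o4.png",t,s,(g[0],g[1],np.radians(10.3),g[2]-.042),(.5695,.1715),np.radians(10.3),[("side",0,(215,130,65,75,6)),("top",0,(205,165,65,75,6))])
cv2.imwrite("pics/c4.png",crop(s,215,130,65,75,7))
E
```

```text
clock: 8.35
tcp_pos: [0.5692, 0.1694, 0.3568]
orientation: [0.0, -0.09, 0.996, 0.0]
wrist_force: [0.5, -0.2, -1.7]
finger_gap: 0.0103
grasp [0.5692 0.1694 0.2018] bar-heading 10.33 tilt 0.01 shift [-0.6  2.  27.8] turn tool z 0.03 F [ 0.5 -0.2 -1.7] T [ 0.01  0.06 -0.01] gap 0.0103 j6 -0.03 t 8.35
```

View pics/o4.png

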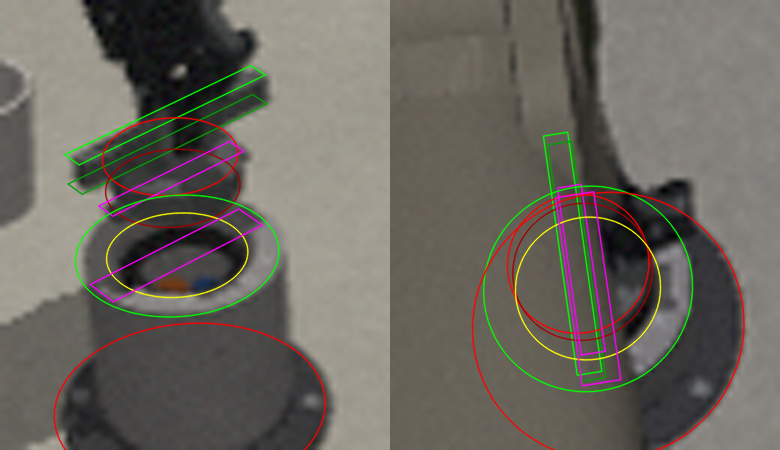

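View pics/c4.png

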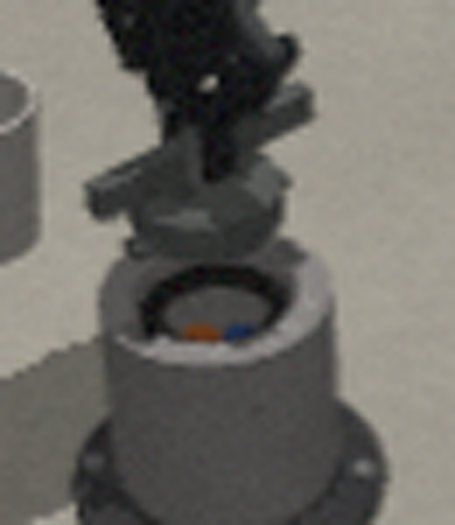

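Both outlines show the bias of about 6–8 crop px, so the cap and bucket line up to roughly 1 mm. The state says to shift about 2 mm along tool y. I'll lower to just above the rim and recheck.

```bash
python3 -m crank '[[-0.5,1.5,0,0,0,0,0],[0,0,10,0,0,0,0],[0,0,10,0,0,0,0],[0,0,10,0,0,0,0],[0,0,0,0,0,0,0],[0,0,0,0,0,0,0],[0,0,0,0,0,0,0],[0,0,0,0,0,0,0]]'
python3 - <<'E'
from ov import *
from tool import *
s=read_camera("side");goto(.5695,.1715,.144,10.3);read_camera("side");goto(.5695,.1715,.144,10.3)
S,R=st();g=S["tcp_pos"]+R[:,2]*.155
ov("pics/o5.png",s,s,(g[0],g[1],np.radians(10.3),g[2]-.042),(.5695,.1715),np.radians(10.3),[("side",0,(215,130,60,75,6))])
cv2.imwrite("pics/o5.png",np.hstack([cv2.imread("pics/o5.png"),crop(s,215,130,60,75,6)]))
E
```

```text
clock: 9.45
tcp_pos: [0.5695, 0.171, 0.3271]
orientation: [0.0, -0.09, 0.996, 0.0]
wrist_force: [0.7, 0.9, -0.0]
finger_gap: 0.0096
grasp [0.5696 0.1711 0.1721] bar-heading 10.33 tilt 0.04 shift [ 0.1  0.5 28.1] turn tool z 0.03 F [-0.2  0.3 -2.5] T [-0.03 -0.   -0.05] gap 0.0098 j6 -0.02 t 9.5
grasp [0.5696 0.1711 0.172 ] bar-heading 10.33 tilt 0.04 shift [ 0.   0.4 28. ] turn tool z 0.03 F [ 0.6 -0.9 -1.5] T [-0.02  0.02 -0.04] gap 0.0099 j6 -0.02 t 9.55
```

View pics/o5.png

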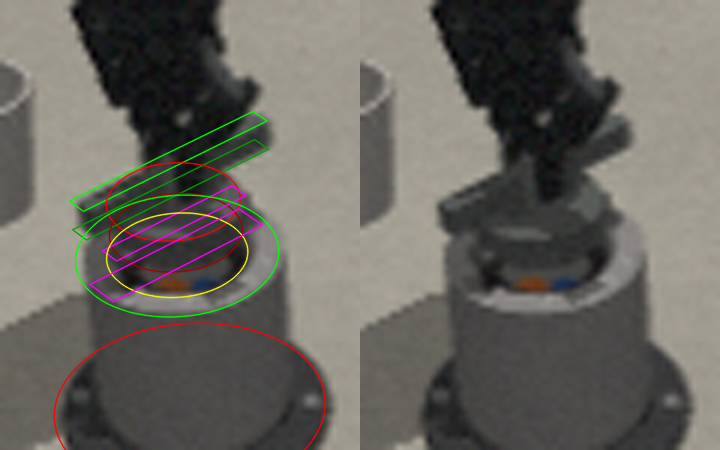

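The cap is aligned with the mouth in the side view. I'll lower it gently into the mouth and watch the force.

```bash
python3 -m crank '[[0,0,4,0,0,0,0],[0,0,4,0,0,0,0],[0,0,3,0,0,0,0],[0,0,3,0,0,0,0],[0,0,3,0,0,0,0],[0,0,3,0,0,0,0],[0,0,0,0,0,0,0],[0,0,0,0,0,0,0]]'
python3 - <<'E'
from tool import *
goto(.5695,.1715,.144,10.3);s=read_camera("side");cv2.imwrite("pics/c6.png",crop(s,215,140,60,60,8));goto(.5695,.1715,.144,10.3)
E
```

```text
clock: 10.55
tcp_pos: [0.5695, 0.1712, 0.3067]
orientation: [0.0, -0.09, 0.996, 0.0]
wrist_force: [0.4, 0.8, -1.8]
finger_gap: 0.0096
grasp [0.5695 0.1712 0.1517] bar-heading 10.34 tilt 0.03 shift [-0.   0.3  7.7] turn tool z 0.04 F [ 0.4  0.8 -1.8] T [ 0.34 -0.24 -0.02] gap 0.0096 j6 -0.02 t 10.55
grasp [0.5696 0.1712 0.1518] bar-heading 10.34 tilt 0.03 shift [0.  0.3 7.8] turn tool z 0.04 F [ 0.9  1.4 -2.3] T [ 0.32 -0.22  0.03] gap 0.0095 j6 -0.02 t 10.6
```

View pics/c6.png

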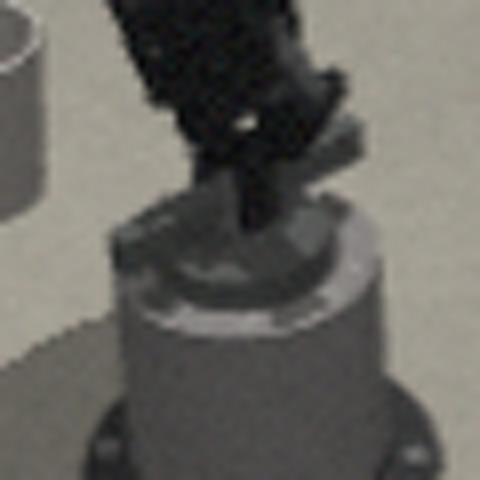

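The cap has gone into the mouth, with its underside about 5 mm below the rim and no hang-up. Now I'll press it down.

```bash
python3 -m crank '[[0,0,2,0,0,0,0],[0,0,2,0,0,0,0],[0,0,2,0,0,0,0],[0,0,2,0,0,0,0],[0,0,1,0,0,0,0],[0,0,1,0,0,0,0],[0,0,0,0,0,0,0],[0,0,0,0,0,0,0]]' 120
python3 - <<'E'
from tool import *
goto(.5695,.1715,.140,10.3);s=read_camera("side");cv2.imwrite("pics/c7.png",crop(s,215,140,60,60,8));goto(.5695,.1715,.140,10.3)
E
```

```text
clock: 11.6
tcp_pos: [0.5694, 0.1711, 0.2984]
orientation: [0.001, -0.09, 0.996, 0.0]
wrist_force: [-2.1, -0.1, 7.2]
finger_gap: 0.0093
grasp [0.5697 0.1711 0.1434] bar-heading 10.33 tilt 0.11 shift [0.1 0.4 3.4] turn tool z 0.03 F [-2.1 -0.1  7.2] T [0.18 0.46 0.03] gap 0.0093 j6 -0.02 t 11.6
grasp [0.5697 0.1711 0.1434] bar-heading 10.33 tilt 0.11 shift [0.1 0.4 3.4] turn tool z 0.03 F [-1.7  0.8  8.4] T [0.12 0.42 0.02] gap 0.0095 j6 -0.02 t 11.65
```

View pics/c7.png

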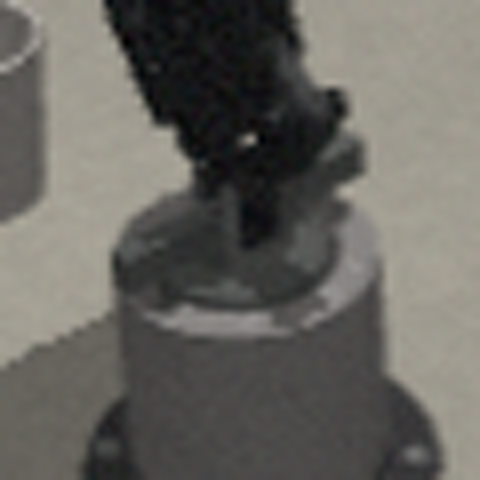

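```bash
python3 -m crank '[[0,0,1,0,0,0,0],[0,0,1,0,0,0,0],[0,0,1,0,0,0,0],[0,0,1,0,0,0,0],[0,0,1,0,0,0,0],[0,0,1,0,0,0,0],[0,0,0,0,0,0,0],[0,0,0,0,0,0,0]]'
python3 - <<'E'
from tool import *
goto(.5695,.1715,.140,10.3);s=read_camera("side");cv2.imwrite("pics/c8.png",crop(s,215,140,60,60,8));goto(.5695,.1715,.140,10.3)
E
```

```text
clock: 12.65
tcp_pos: [0.5692, 0.1711, 0.2952]
orientation: [0.002, -0.09, 0.996, 0.0]
wrist_force: [-7.4, -0.7, 23.5]
finger_gap: 0.0095
grasp [0.5698 0.1711 0.1402] bar-heading 10.34 tilt 0.23 shift [0.2 0.4 0.2] turn tool z 0.04 F [-7.4 -0.7 23.5] T [-0.08  1.67  0.06] gap 0.0095 j6 -0.02 t 12.65
grasp [0.5698 0.1711 0.1402] bar-heading 10.34 tilt 0.22 shift [0.2 0.4 0.2] turn tool z 0.04 F [-7.3 -1.1 23.7] T [-0.13  1.71  0.02] gap 0.0095 j6 -0.02 t 12.7
```

View pics/c8.png

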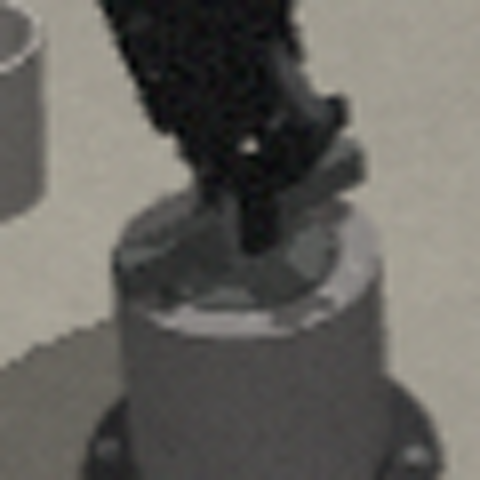

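The grasp point is at z 0.1402, so the cap's underside is about 17 mm below the rim, and the reaction is a firm 23.5 N. The seal is fully down. I'll ease off about 3 mm of overtravel and turn clockwise (positive about tool z).

```bash
python3 -m crank '[[0,0,-2,0,0,0,0],[0,0,-1,0,0,0,0],[0,0,0,0,0,5,0],[0,0,0,0,0,5,0],[0,0,0,0,0,5,0],[0,0,0,0,0,5,0],[0,0,0,0,0,0,0],[0,0,0,0,0,0,0]]'
python3 - <<'E'
from tool import *
goto(.5695,.1715,.140,-79.7);s=read_camera("side");cv2.imwrite("pics/c9.png",crop(s,215,140,60,60,8))
E
```

```text
clock: 13.7
tcp_pos: [0.5701, 0.1712, 0.2952]
orientation: [0.002, 0.084, 0.996, 0.001]
wrist_force: [0.8, 0.7, 6.3]
finger_gap: 0.0092
grasp [0.5706 0.1713 0.1402] bar-heading -9.68 tilt 0.19 shift [1.1 0.  0.2] turn tool z 70.02 F [0.8 0.7 6.3] T [ 0.25 -0.   -0.14] gap 0.0092 j6 0.33 t 13.7
```

View pics/c9.png

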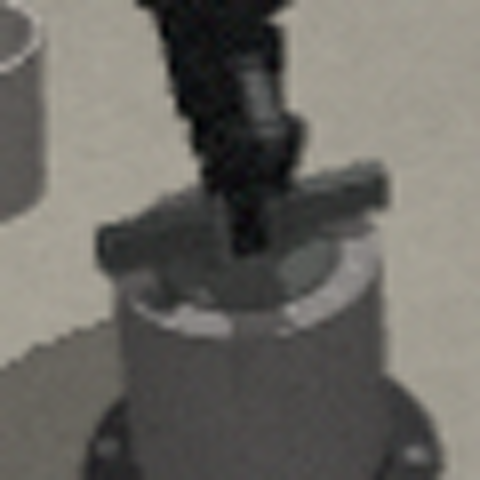

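The cap turned 20° freely with little torque. I'll continue.

```bash
python3 -m crank '[[0,0,0,0,0,8,0],[0,0,0,0,0,8,0],[0,0,0,0,0,8,0],[0,0,0,0,0,8,0],[0,0,0,0,0,8,0],[0,0,0,0,0,8,0],[0,0,0,0,0,8,0],[0,0,0,0,0,0,0]]'
python3 - <<'E'
from tool import *
goto(.5695,.1715,.140,-79.7)
E
```

```text
clock: 14.75
tcp_pos: [0.5708, 0.1722, 0.2954]
orientation: [0.001, 0.542, 0.84, 0.003]
wrist_force: [3.6, 5.7, 3.6]
finger_gap: 0.0092
grasp [0.5717 0.1728 0.1404] bar-heading -65.68 tilt 0.38 shift [-0.3 -2.5  0.3] turn tool z 14.02 F [3.6 5.7 3.6] T [ 1.25 -0.55 -0.04] gap 0.0092 j6 1.3 t 14.75
```

```bash
python3 -m crank '[[0.5,1,0,0,0,4,0],[0,0.5,0,0,0,4,0],[0,0,0,0,0,4,0],[0,0,0,0,0,2,0],[0,0,0,0,0,1,0],[0,0,0,0,0,1,0],[0,0,0,0,0,1,0],[0,0,0,0,0,0,0]]'
python3 - <<'E'
from ov import *
from tool import *
goto(.5695,.1715,.140,-79.7)
s=read_camera("side");t=read_camera("top")
ov("pics/o10.png",t,s,(.5695,.1715,np.radians(-79.7),.098),(.5695,.1715),np.radians(10.3),[("side",0,(215,140,60,60,6))])
cv2.imwrite("pics/o10.png",np.hstack([cv2.imread("pics/o10.png"),crop(s,215,140,60,60,6)]))
E
```

```text
clock: 15.75
tcp_pos: [0.5725, 0.1726, 0.2953]
orientation: [0.002, 0.66, 0.751, 0.003]
wrist_force: [5.5, 3.1, 4.0]
finger_gap: 0.0093
grasp [0.5735 0.1729 0.1403] bar-heading -82.58 tilt 0.39 shift [-0.9 -4.1  0.3] turn tool z -2.88 F [5.5 3.1 4. ] T [ 0.77 -1.18  0.59] gap 0.0093 j6 1.6 t 15.75
```

View pics/o10.png

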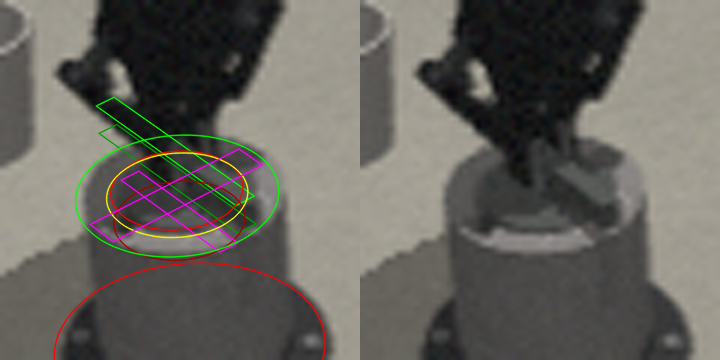

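```bash
python3 -m crank '[[0,0.5,0,0,0,1,0],[0,0,0,0,0,1,0],[0,0,0,0,0,1,0],[0,0,0,0,0,1,0],[0,0,0,0,0,0,0],[0,0,0,0,0,0,0],[0,0,0,0,0,0,0],[0,0,0,0,0,0,0]]'
python3 - <<'E'
from tool import *
goto(.5695,.1715,.140,-79.7)
E
```

```text
clock: 16.85
tcp_pos: [0.5737, 0.173, 0.2953]
orientation: [0.002, 0.685, 0.729, 0.004]
wrist_force: [9.5, 5.3, 3.1]
finger_gap: 0.0095
grasp [0.5751 0.1733 0.1403] bar-heading -86.47 tilt 0.51 shift [-1.5 -5.7  0.3] turn tool z -6.77 F [9.5 5.3 3.1] T [ 0.81 -1.9   1.32] gap 0.0095 j6 1.67 t 16.85
```

Torque rises from 0.6 to 1.3 N·m with further turning, so the cap is at its stop. I'll relieve the sideways load, open, and back off upwards.

```bash
python3 -m crank '[[0,1,0,0,0,0,0],[0,1,0,0,0,-1,0],[0,0,0,0,0,-1,0],[0,0,0,0,0,0,0.15],[0,0,0,0,0,0,0.3],[0,0,0,0,0,0,0.6],[0,0,0,0,0,0,1],[0,0,0,0,0,0,1]]' 20
python3 - <<'E'
from tool import *
goto(.5695,.1715,.140,-79.7)
s=read_camera("side");cv2.imwrite("pics/c11.png",crop(s,205,130,75,75,7))
goto(.5695,.1715,.140,-79.7)
E
```

```text
clock: 17.85
tcp_pos: [0.5728, 0.1721, 0.2934]
orientation: [-0.0, 0.674, 0.739, -0.0]
wrist_force: [0.4, 0.3, 0.2]
finger_gap: 0.0783
grasp [0.5727 0.1721 0.1384] bar-heading -84.68 tilt 0.05 shift [-0.3 -3.2 -1.6] turn tool z -4.98 F [0.4 0.3 0.2] T [0.02 0.04 0.05] gap 0.0783 j6 1.64 t 17.85
grasp [0.5728 0.1721 0.1385] bar-heading -84.68 tilt 0.04 shift [-0.3 -3.4 -1.5] turn tool z -4.98 F [0.7 0.3 1.1] T [0.05 0.01 0.04] gap 0.0848 j6 1.64 t 17.9
```

View pics/c11.png

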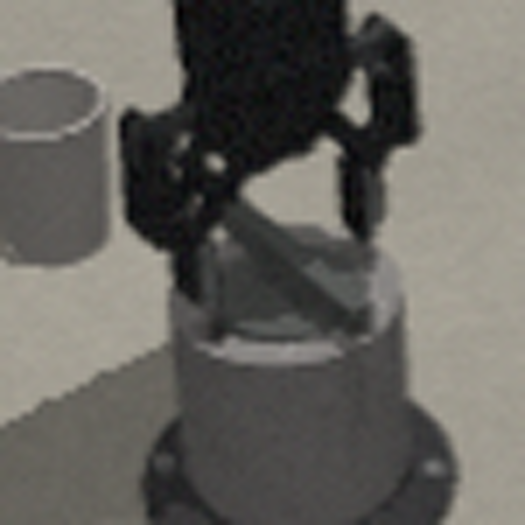

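The gripper is free. I'll lift straight up, then swing aside for a clear top view.

```bash
python3 -m crank '[[0,0,-15,0,0,0,1],[0,0,-35,0,0,0,1],[0,0,-40,0,0,0,1],[0,0,-40,0,0,0,1],[-20,0,-20,0,0,0,1],[-35,-10,0,0,0,0,1],[-40,-10,0,0,0,0,1],[-40,-10,0,0,0,0,1]]'
python3 -m crank '[[-40,-10,0,0,0,0,1],[-40,-10,0,0,0,0,1],[-40,-10,0,0,0,0,1],[-40,-10,0,0,0,0,1],[-40,0,0,0,0,0,1],[-40,0,0,0,0,0,1],[0,0,0,0,0,0,1],[0,0,0,0,0,0,1]]'
python3 - <<'E'
from ov import *
s=read_camera("side");t=read_camera("top");cv2.imwrite("pics/t12.png",t);cv2.imwrite("pics/s12.png",s)
cv2.imwrite("pics/c12.png",np.hstack([crop(t,210,188,55,55,7),crop(s,215,150,55,55,7)]))
ov("pics/o12.png",t,s,(.571,.171,np.radians(-79.7),.098),(.5695,.1715),np.radians(10.3),[("top",0,(210,188,55,55,7)),("side",0,(215,150,55,55,7))])
E
```

```text
clock: 18.9
tcp_pos: [0.5553, 0.0341, 0.4452]
orientation: [0.001, 0.673, 0.739, 0.001]
wrist_force: [0.2, 0.3, 0.2]
finger_gap: 0.0852
clock: 19.9
tcp_pos: [0.538, -0.2075, 0.4443]
orientation: [0.0, 0.674, 0.739, 0.0]
wrist_force: [0.7, -0.2, -0.1]
finger_gap: 0.0853
```

View pics/c12.png

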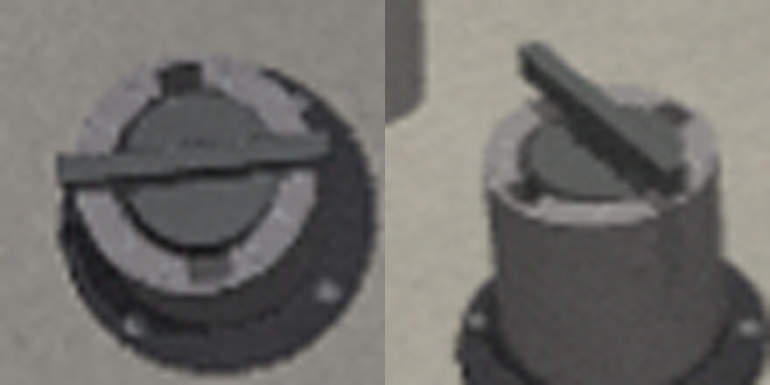

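View pics/o12.png

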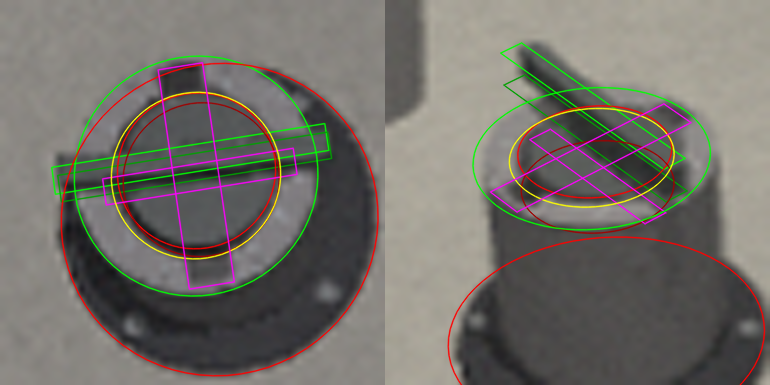

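View pics/t12.png

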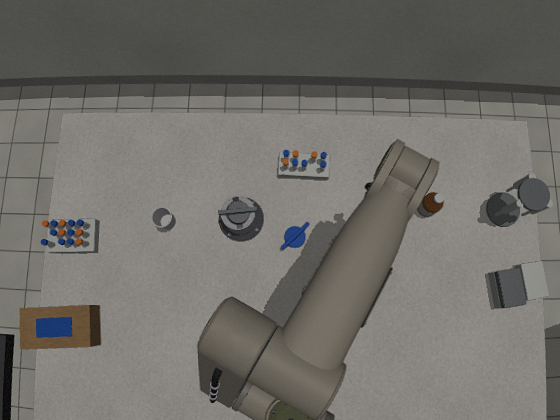

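View pics/s12.png

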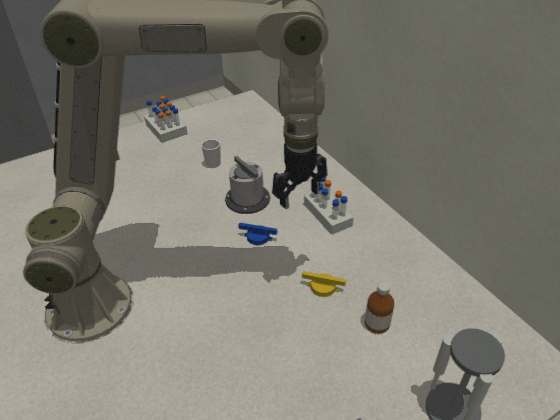

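The top view shows the cap seated, with the handle across the notch line from (58,170) to (327,147) in the crop, about 4–5° past my predicted angle. The rack, bottle, beaker, blue cap and yellow cap all look unmoved. I'll measure the angle and the level more closely.

```bash
python3 - <<'E'
import cv2,numpy as np
from h import crop
t=cv2.imread("pics/t12.png");s=cv2.imread("pics/s12.png")
cv2.imwrite("pics/c13.png",np.hstack([crop(t,214,194,48,40,8),crop(s,231,150,40,40,8)]))
E
```

View pics/c13.png

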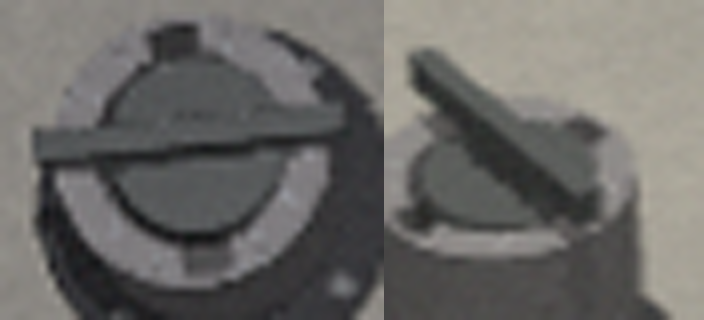

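```bash
python3 - <<'E'
from h import *
o=lambda x,y,u,v:((u+.5)/8-.5+x,(v+.5)/8-.5+y)
def hd(n,a,b,z):
    A=back(n,a,z);B=back(n,b,z);d=B-A;print(n,A.round(4),B.round(4),"len",np.linalg.norm(d).round(4),"mid",((A+B)/2).round(4),"head",np.degrees(np.arctan2(d[1],d[0])).round(1))
hd("top",o(214,194,36,144),o(214,194,343,115),.144)
hd("top",o(214,194,208,258),o(214,194,176,41),.115)
hd("side",o(231,150,425-384,56),o(231,150,586-384,191),.144)
hd("side",o(231,150,418-384,217),o(231,150,588-384,128),.115)
E
```

```text
top [0.5658 0.2275 0.144 ] [0.579  0.1111 0.144 ] len 0.1171 mid [0.5724 0.1693 0.144 ] head -83.5
top [0.528  0.1635 0.115 ] [0.6132 0.1793 0.115 ] len 0.0867 mid [0.5706 0.1714 0.115 ] head 10.5
side [0.5684 0.2236 0.144 ] [0.5803 0.1097 0.144 ] len 0.1146 mid [0.5744 0.1666 0.144 ] head -84.1
side [0.5332 0.1647 0.115 ] [0.6184 0.1813 0.115 ] len 0.0869 mid [0.5758 0.173  0.115 ] head 11.1
```

The handle is about 94° from the notch line in both views, so a little past the quarter-turn and against the stop. As a check on height and level, I'll triangulate the bar ends using both views.

```bash
python3 - <<'E'
from h import *
o=lambda x,y,u,v:np.array(((u+.5)/8-.5+x,(v+.5)/8-.5+y))
T={"L":o(214,194,36,144),"R":o(214,194,343,115),"n2":o(214,194,208,258),"n1":o(214,194,176,41)}
S={"L":o(231,150,41,56),"R":o(231,150,202,191),"n2":o(231,150,34,217),"n1":o(231,150,204,128)}
# side bias from notches at known z
b=np.mean([S[k]-proj("side",back("top",T[k],.115))[0] for k in("n1","n2")],axis=0);print("bias",b)
for k in T:
    r=least_squares(lambda X:np.r_[proj("top",X)[0]-T[k],proj("side",X)[0]-S[k]+b],[.57,.17,.13]);print(k,r.x.round(4),np.sqrt(2*r.cost).round(2))
E
```

```text
bias [ 1.20075832 -0.77316125]
L [0.5665 0.2284 0.139 ] 0.15
R [0.5785 0.1117 0.1409] 0.59
n2 [0.5282 0.1635 0.1147] 0.06
n1 [0.6131 0.1793 0.1153] 0.06
```

The bar ends are at z 0.139 and 0.141. Pressed home they should be at 0.144; raised they would be at 0.153. So the cap is down, and level to about 1°. The rack, beaker and bottle are at the same pixels as at the start, and the robot touches nothing. Handing in.

```bash
python3 - <<'E'
from workcell import *
import numpy as np
s=get_state();print(s["clock"],np.round(s["wrist_force"],1));print(hand_in())
E
```

```text
20.0 [ 0.3  0.  -0.4]
the job is handed in; nothing more can be done
None
```

The bucket is closed with the grey cap, and I handed the job in at 20.0 s of the 54 s allowed. I set the cap in the notches, pressed it down, turned it clockwise until it stopped, let go and moved the arm away. No verdict was reported.

- **Pressed home:** under a reaction of about 24 N, the cap's underside was 17 mm below the rim, which is the seal fully down.
- **At the stop:** near the end of the turn, torque rose from 0.6 to 1.3 N·m. The handle rests about 94° from the notch line in both views. That is a few degrees past a quarter-turn, and I left it against the stop.
- **Level:** the bar ends came out at 139 and 141 mm, against 144 mm expected when home and 153 mm when raised. That is level to about 1°, but 3–5 mm lower than expected. I put the difference down to reading the pixels by eye.
- **Camera disagreement:** the side camera was off by about 1.2 px (roughly 3 mm) from the top view. During the turn the grasp point drifted up to 6 mm sideways, with up to 11 N of side force. I think I gripped the cap about 3 mm off-centre along its bar.
- **Other items:** by eye, the rack, bottle, beaker, blue cap and yellow cap are where they started.

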